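# Stack the spacer rings in the sleeve and check the bore with the gauge

### The job

Build the spacer column for the press: drop the brass ring into the stacking sleeve first, then every grey ring in the tray on top of it, so that all lie flat in one column. Only then lift the flat bore gauge off its hook and lower its blade down through the rings into the slot in the sleeve's floor until its cross-bar rests on the bottoms of the two notches in the rim; leave it standing there, and leave the other things on the bench where they are.

Things in the scene. Friction and masses are not known exactly. Their poses are not given: they have to be found in the camera images.
- brass_ring: flat brass-coloured spacer ring, 58 mm outside, 34 mm bore, 22 mm thick, 0.14 to 0.28 kg, starts lying flat in the shallow tray; origin at its centre, 14 mm above the bench at the start, z is the ring's axis
- steel_ring_1: flat dark grey steel spacer ring, 58 mm outside, 34 mm bore, 22 mm thick, 0.14 to 0.28 kg, starts lying flat in the shallow tray; origin at its centre, 14 mm above the bench at the start, z is the ring's axis; may be absent (3 or 4 of the 4 grey rings are there)
- steel_ring_2: flat dark grey steel spacer ring, 58 mm outside, 34 mm bore, 22 mm thick, 0.14 to 0.28 kg, starts lying flat in the shallow tray; origin at its centre, 14 mm above the bench at the start, z is the ring's axis; may be absent (3 or 4 of the 4 grey rings are there)
- steel_ring_3: flat dark grey steel spacer ring, 58 mm outside, 34 mm bore, 22 mm thick, 0.14 to 0.28 kg, starts lying flat in the shallow tray; origin at its centre, 14 mm above the bench at the start, z is the ring's axis; may be absent (3 or 4 of the 4 grey rings are there)
- steel_ring_4: flat dark grey steel spacer ring, 58 mm outside, 34 mm bore, 22 mm thick, 0.14 to 0.28 kg, starts lying flat in the shallow tray; origin at its centre, 14 mm above the bench at the start, z is the ring's axis; may be absent (3 or 4 of the 4 grey rings are there)
- sleeve: aluminium stacking sleeve: an upright open-topped tube fixed on a blue block 90 x 90 x 20 mm; origin under the block's centre at bench level, z up. Rim 143 mm and floor of the bore 20 mm above the bench. Bore 60 mm wide, flaring to 66 mm over the top 6 mm; outside 68 mm (74 mm at the rim); smooth and oiled. Fixed, but stands elsewhere each time
- sleeve_floor (a point): centre of the floor of the bore; axes as the sleeve's. Here is a slot 30 mm long (along the sleeve's y) and 10 mm wide (along its x), cut right through the 20 mm block; two yellow paint marks on the block's top lie in line with the slot's length
- sleeve_rim (a point): centre of the tube's mouth at the height of the rim, 143 mm above the bench; axes as the sleeve's. Mind the room behind: from about 65 mm behind the sleeve's furthest place (world x = 0.67 on) a shelf overhangs 0.45 m up, and at world x = 0.68, y = 0.14 to 0.27 a grey plate hangs 0.28 to 0.41 m up; draw back towards the robot before rising high or swinging sideways
- gauge: flat bore gauge, 191 mm tall, 0.08 to 0.17 kg, hanging upright by its eye on the hook at the start. Origin at the middle of its red cross-bar's underside; z up, y along the cross-bar, x through the thickness. Cross-bar 88 (y) x 7 (x) x 10 mm (z = 0 to 10). Below it a steel blade 22 (y) x 4 (x) mm down to z = -109 mm, then a tip 14 x 3 mm down to z = -123 mm
- gauge_tab (a point): middle of the gauge's red grip tab, 53 mm above the gauge's origin, axes as the gauge's; tab 44 mm wide (y), 10 mm thick (x), 30 mm high (38 to 68 mm above the origin)
- gauge_eye (a point): top of the gauge's eye (28 mm wide, 28 mm high, between cross-bar and tab), 38 mm above the gauge's origin; rests on the hook's peg at the start
- hook_stand: fixed hook stand; origin at bench level straight below where the gauge hangs. Its peg (8 mm thick, axis 194 mm above the bench) runs along the stand's x from a post at x = +60 mm (16 mm thick, 208 mm tall) to x = -14 mm, then turns up to a tip at x = -24 mm, 205 mm above the bench. Foot 90 x 90 x 14 mm, its middle at x = +35 mm
- hook_peg (a point): top of the peg where the gauge hangs, 198 mm above the bench; axes as the stand's. To free the gauge, lift it 12 to 20 mm, then draw it off along the stand's -x
- padlock: brass-coloured padlock lying on the bench, 72 x 47 x 20 mm, origin under its middle; a bystander
- oil_bottle: small white bottle with red nozzle, 43 mm wide, 127 mm tall, origin under its centre; a bystander
- tape_measure: yellow tape measure, 36 x 72 x 59 mm, origin under its middle; a bystander
- arbor_press: green arbor press standing fixed on the bench, 310 mm tall, a bystander; origin under its frame. Its base is 150 (x) x 85 (y) x 18 mm; its lever reaches from the frame towards the robot and up to a black ball, 100 mm nearer the robot than the origin, 45 mm to its right and 300 mm above the bench: keep clear of it
- sleeve_notch (a point): point on the sleeve's axis at the height of the bottoms of two notches in the rim, 133 mm above the bench; axes as the sleeve's. The notches, 12 mm wide and 10 mm deep, cut through the tube's wall at the sleeve's +y and -y sides, in line with the slot in the floor; the gauge's cross-bar fits down into them
- ring_tray: long shallow steel tray with a grey-green floor, fixed along the front of the bench, in which the rings lie: 113 mm (x) by 600 mm (y) outside, walls 5 mm thick and 9 mm high, floor 3 mm above the bench; origin under its middle

How it is judged (in metres and radians):
On the way, in this order (a step that is already met when the one before it is completed fails the run):
1. the brass ring lies flat on the floor of the sleeve (horizontal distance between brass_ring and sleeve_floor below 0.007 m and z of brass_ring in the frame of sleeve_floor between 0.007 and 0.015 m and angle between the z axis of brass_ring and the z axis of sleeve, either way round below 0.08 rad), for 0.2 s.
2. every grey ring that is there lies flat in the sleeve on top of the brass ring (all of step 1 and horizontal distance between each of steel_ring_1, steel_ring_2, steel_ring_3, steel_ring_4 and sleeve_floor below 0.007 m and z of steel_ring_1 in the frame of sleeve_floor between 0.029 and 0.107 m and angle between the z axis of each of steel_ring_1, steel_ring_2, steel_ring_3, steel_ring_4 and the z axis of sleeve, either way round below 0.08 rad and z of steel_ring_2 in the frame of sleeve_floor between 0.029 and 0.107 m and z of steel_ring_3 in the frame of sleeve_floor between 0.029 and 0.107 m and z of steel_ring_4 in the frame of sleeve_floor between 0.029 and 0.107 m), for 0.2 s.
3. the gauge has been lifted off its hook, the rings still in the sleeve (all of step 2 and distance between gauge_eye and hook_peg above 0.06 m), for 0.1 s.
At the end, for the whole second after the job is handed in: Brass ring flat (within 0.08 rad) on the sleeve's floor, every grey ring flat above it, each within 7 mm of the axis; gauge upright (0.08 rad) in the sleeve, cross-bar's underside within 4 mm of the notches' bottoms, its middle within 10 mm of the axis, at rest; bystanders not moved over 4 cm (all of step 2 and horizontal distance between gauge and sleeve_notch below 0.01 m and z of gauge in the frame of sleeve_notch between -0.004 and 0.004 m and angle between gauge's own z axis and vertical below 0.08 rad and linear speed of gauge below 0.02 m/s); the robot touches nothing.
It fails at once if the padlock, oil bottle or tape measure is moved more than 4 cm (distance of any of padlock, oil_bottle, tape_measure from where it was at the start of the episode above 0.04 m).
Of steel_ring_1, steel_ring_2, steel_ring_3, steel_ring_4 only 3 to 4 are there at a start; the rules pass over those that are not, and their reading is None.
At some moment in a run one of brass_ring, steel_ring_1, steel_ring_2, steel_ring_3, steel_ring_4 may be knocked a few centimetres aside while the robot is not near it.
It also fails if it takes over 210 s, if anything falls off the work surface, if the arm or the gripper's body presses on something with over 40 N, if the wrist force passes 120 N, or if a joint passes its speed limit or range.

### The arm

A 6-joint arm with a two-finger parallel gripper is mounted at the origin on a cart in front of the work surface, level with it; the furniture and walls round the work are solid. World frame = base frame: x ahead of the robot, y to its left, z up, the work surface at z = 0. Lengths are in mm, angles in rad, forces in N, time in s.
With the tool pointing down it reaches from about 250 to 800 mm from the base axis. Payload 3.9 kg.
Tool frame: the origin (TCP) lies midway between the tips of the shut fingers; the grasp point (between the pads) lies 19 mm behind it; z points along the fingers, y is the line along which they close (so a half turn about z gives the same grasp; the last joint's range is limited). The gripper opens to 85 mm and grips with 20 to 120 N. Pads are 22 mm wide; open, the fingers measure 114 mm over their backs; the gripper's body (76 mm by 85 mm) begins 54 mm behind the grasp point. The pads swing forward as they close: fully open they stand 13 mm farther back than shut.
Start: joints at [1.325, 0.26, -0.138, 1.173, 0, 1.571], TCP at [127.745, 509.211, 231.304] pointing down, gripper open.
Joint ranges: [-2.78, 2.78], [-0.83, 1.72], [-1.28, 1.37], [-1.9, 2.12], [-1.57, 1.48], [-3.14, 3.14]. Speed limits (rad/s): [2.57, 2.57, 3.14, 3.14, 3.14, 3.14].

### API

Orientations are given as a unit quaternion [w, x, y, z].
In Python, from plant import env, cams, spotter gives the robot as it stands.
- The arm moves only by the tool apply_moves, never from a script. Its argument "plan" is one flat list of numbers, 5 for each row, row after row: the shift along the tool's x, y, z in cm, then the turn about the tool's z in rad, then the finger opening in cm, from 0 to 8.54. In form: [x, y, z, spin, hand, x, y, z, spin, hand, ...]. A call has 1 to 12 rows; each row is the pose to reach, as a shift and turn from the pose commanded when the call began, along the tool's axes at that moment; what a row does not reach only later rows make up. A row lasts 1/10 s, in which the tool goes at most 50 mm and 8.59 degrees, less where a joint would pass 70% of its speed; a pose out of reach is approached as far as the arm can. A call with a gripper value outside its range is refused whole. The fingers move at their own pace and stop on an object; the grip force is fixed at half the most. Time passes only in rows, so rows that repeat a pose let the fingers close. It gives the time, the measured TCP pose, the force, the opening and the grip force at its end, in the units of the state.
- env.observe(): the state, without advancing time (a new reading comes with each control period).
- cams.camera(name): name is "side" or "top"; returns the picture (420x560x3 uint8, red, green, blue); there is no depth.
- cams.camera_params(name): a dict with "mtx" (3x3 intrinsics, pixels), "R" (3x3) and "t" (3): a world point X has camera coordinates R X + t. Camera axes: x right, y down, z forward; pixel columns grow to the right and rows downward; lengths in mm; the calibration is good to about 2 mm. A picture is of the moment at which its call begins. camera_params takes no time and is no camera call.
- env.sign_off(): hands the job in; it is judged then, once.
Trained networks look in the newest picture that a camera, given by its name, has taken for a name from the list of things; names that differ only in an ending like _2 or _b are one class to them, and where a whole thing is asked for, a point or a joint stands for the part that bears it (a point fixed in the world has none). Each returns a list of dicts, best first, with "conf" (0 to 1); they miss things now and then, are a little off and sometimes report something else, mostly with a low value. They report only what shows in the picture. A call takes as long as a camera call.
- spotter.recognise(camera, label): "xyz" ([x, y, z] in mm, in world coordinates, good to about 4 mm: the middle of the surface that is visible of it).
- spotter.regions_of(camera, label): "mask" (420x560 bool, what is visible of it).
The state is a dict: "time": time; "joint_pos": joint angles; "dq": joint speeds; "joint_efforts": joint torques, N m; "ee_pos": TCP position; "tool_rot": TCP orientation; "wrist_force": force on the tool from outside, world axes, zero at the start; "ft_torque": the same for the moment, N m; "width": finger opening in mm; "grip_force": force on a finger pad.
Only numpy, scipy, OpenCV 4.12 (cv2) and the standard library are available. Lean on these libraries where they do the work, as an engineer would, in place of code of your own. Each camera call takes 0.05 s, during which the arm holds its last target. There are 200 camera calls.

## Working session

There is one attempt and no reset: what is moved stays moved. The work goes in short steps, Python scripts to look and compute and a tool call to move; the robot and the scene stay as the last step left them, time stands still between calls to the robot, and variables do not carry over. Pictures are saved under pics/ and viewed, at most 14 in all, crops included, and the job is handed in when it is done.

Besides the shell and the picture viewer there is one more tool, called after "Emit:" as name(argument=value, ...) on one line, values as JSON. apply_moves: Moves the arm, as the interface text tells. Its arguments: {"type":"object","properties":{"plan":{"type":"array","items":{"type":"number"}}},"required":["plan"]}

```bash
ls; mkdir -p pics; python3 - <<'E'
from plant import env,cams,spotter
import cv2,numpy as np
s=env.observe();print(s['time'],s['ee_pos'],s['tool_rot'],s['width'])
for c in ('top','side'):
    im=cams.camera(c);cv2.imwrite(f'pics/{c}0.png',im[:,:,::-1])
    p=cams.camera_params(c);print(c,p['mtx'].tolist() if hasattr(p['mtx'],'tolist') else p['mtx'],(-np.array(p['R']).T@np.array(p['t'])).round(),np.array(p['R']).round(3).tolist())
    for l in ('brass_ring','steel_ring_1','sleeve','sleeve_rim','gauge','gauge_tab','hook_stand','padlock','oil_bottle','tape_measure','arbor_press'):
        print(c,l,[(np.round(d['xyz']).tolist(),round(d['conf'],2)) for d in spotter.recognise(c,l)])
print(env.observe()['time'])
E
```

```text
pics
0.0 [127.58820302 508.55867412 230.46200783] [-1.16467443e-04  1.22607861e-01  9.92454713e-01 -9.70236010e-04] 85.52903254031544
top [[484.7860309027419, 0.0, 280.7924830736201], [0.0, 484.7860309027419, 210.68901567269936], [0.0, 0.0, 1.0]] [ 309.   56. 1792.] [[0.021, -1.0, 0.009], [-0.992, -0.022, -0.126], [0.126, -0.006, -0.992]]
top brass_ring []
top steel_ring_1 [([466.0, 126.0, 22.0], 0.64), ([450.0, -125.0, 28.0], 0.47), ([437.0, 350.0, 23.0], 0.44)]
top sleeve [([590.0, 21.0, 20.0], 0.77)]
top sleeve_rim [([591.0, 27.0, 21.0], 0.71)]
top gauge [([567.0, 294.0, 170.0], 0.59)]
top gauge_tab []
top hook_stand [([612.0, 289.0, 15.0], 0.75), ([440.0, 351.0, 26.0], 0.4)]
top padlock [([606.0, 201.0, 17.0], 0.55)]
top oil_bottle [([501.0, 457.0, 72.0], 0.42)]
top tape_measure [([468.0, -345.0, 49.0], 0.58), ([590.0, 21.0, 25.0], 0.33)]
top arbor_press [([587.0, 24.0, 22.0], 0.36), ([458.0, -5.0, 26.0], 0.19)]
side [[387.94878139197294, 0.0, 282.3742415034136], [0.0, 387.94878139197294, 208.25153646214926], [0.0, 0.0, 1.0]] [-284.  541.  559.] [[-0.516, -0.856, -0.016], [-0.33, 0.215, -0.919], [0.791, -0.469, -0.393]]
side brass_ring [([447.0, -3.0, 18.0], 0.69)]
side steel_ring_1 [([436.0, 225.0, 20.0], 0.87), ([453.0, 127.0, 22.0], 0.82), ([442.0, -116.0, 16.0], 0.68), ([429.0, 352.0, 22.0], 0.59)]
side sleeve [([567.0, 36.0, 64.0], 0.74), ([485.0, 468.0, 33.0], 0.55)]
side sleeve_rim [([561.0, 33.0, 62.0], 0.91), ([596.0, 294.0, 17.0], 0.57)]
side gauge []
side gauge_tab [([568.0, 300.0, 163.0], 0.66)]
side hook_stand [([590.0, 295.0, 15.0], 0.98), ([564.0, 298.0, 162.0], 0.35)]
side padlock [([591.0, 201.0, 22.0], 0.53)]
side oil_bottle [([489.0, 467.0, 35.0], 0.88)]
side tape_measure [([455.0, -339.0, 29.0], 0.84), ([571.0, 297.0, 164.0], 0.27)]
side arbor_press [([565.0, 38.0, 63.0], 0.5)]
1.2
```

View pics/top0.png

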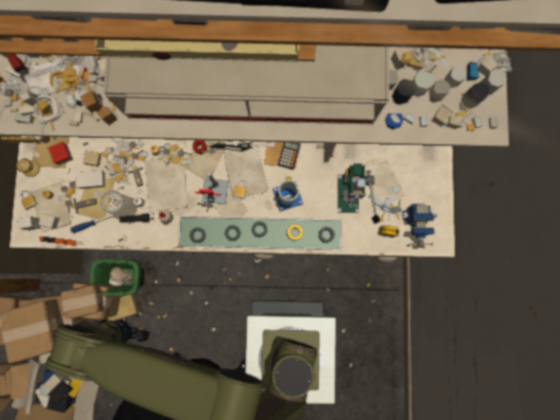

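View pics/side0.png

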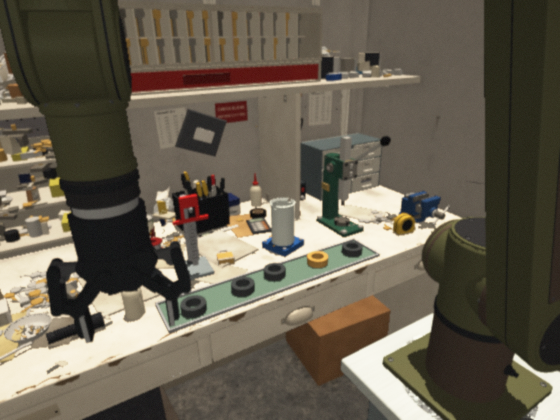

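Top view: brass ring at (295,232), greys at (198,235), (233,233), (260,229), (326,234), sleeve at (288,193), gauge and stand around (210,190). The side view agrees: 4 greys, brass at (317,259), sleeve at (284,222), gauge hanging at (190,225).

```bash
cat > h.py <<'E'
import cv2,numpy as np
from plant import env,cams,spotter
def ray(c,uv,z):
    p=cams.camera_params(c);K,R,t=[np.array(p[k]) for k in('mtx','R','t')]
    o=-R.T@t.ravel();d=R.T@np.linalg.inv(K)@np.array([uv[0],uv[1],1.])
    return (o+d*(z-o[2])/d[2])[:2]
def proj(c,X):
    p=cams.camera_params(c);K,R,t=[np.array(p[k]) for k in('mtx','R','t')]
    q=K@(R@np.array(X,float)+t.ravel());return q[:2]/q[2]
def rings(c,label,zc=None):
    out=[]
    for d in spotter.regions_of(c,label):
        m=d['mask'];v,u=np.nonzero(m)
        if len(u)<10: continue
        # match the visible silhouette: filled hull vs model silhouette centroid, solved by iteration
        h=cv2.convexHull(np.c_[u,v].astype(np.float32));M=cv2.moments(h)
        if M['m00']<5: continue
        cen=np.array([M['m10']/M['m00'],M['m01']/M['m00']])
        xy=ray(c,cen,14)
        for _ in range(4):
            a=np.linspace(0,2*np.pi,40,endpoint=False)
            P=np.array([proj(c,[xy[0]+29*np.cos(t),xy[1]+29*np.sin(t),z]) for t in a for z in(3,25)],np.float32)
            M=cv2.moments(cv2.convexHull(P));mc=np.array([M['m10']/M['m00'],M['m01']/M['m00']])
            xy=xy+ray(c,cen,14)-ray(c,mc,14)
        out.append((xy.round(1).tolist(),round(d['conf'],2),len(u)))
    return out
E
python3 - <<'E'
from h import *
for c in('top','side'):
    im=cams.camera(c)
    for l in('brass_ring','steel_ring_1'): print(c,l,rings(c,l))
    if c=='top':
        a=cv2.resize(im[165:215,185:225],None,fx=10,fy=10,interpolation=cv2.INTER_CUBIC)
        b=cv2.resize(im[170:220,268:308],None,fx=10,fy=10,interpolation=cv2.INTER_CUBIC)
        cv2.imwrite('pics/top1.png',np.hstack([a,b])[:,:,::-1])
    else:
        a=cv2.resize(im[185:285,155:215],None,fx=6,fy=6,interpolation=cv2.INTER_CUBIC)
        b=cv2.resize(im[185:285,250:315],None,fx=6,fy=6,interpolation=cv2.INTER_CUBIC)
        cv2.imwrite('pics/side1.png',np.hstack([a,b])[:,:,::-1])
E
```

```text
top brass_ring [([457.4, -5.5], 0.68, 127)]
top steel_ring_1 [([450.5, 222.9], 0.71, 126), ([468.7, 124.0], 0.68, 132), ([440.2, 352.6], 0.51, 122)]
side brass_ring [([458.0, -4.8], 0.71, 286)]
side steel_ring_1 [([439.6, 350.7], 0.97, 452), ([465.3, 123.6], 0.88, 355), ([450.5, 221.1], 0.69, 387), ([449.5, -121.5], 0.52, 304), ([856.3, 215.4], 0.4, 909)]
```

View pics/top1.png

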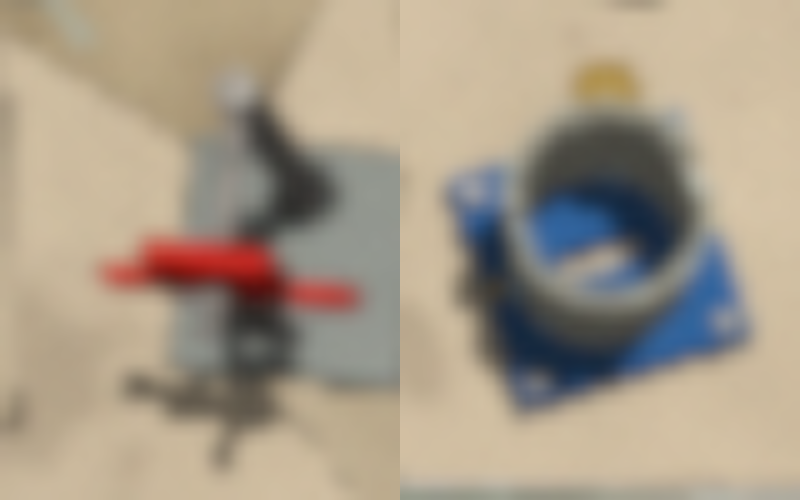

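View pics/side1.png

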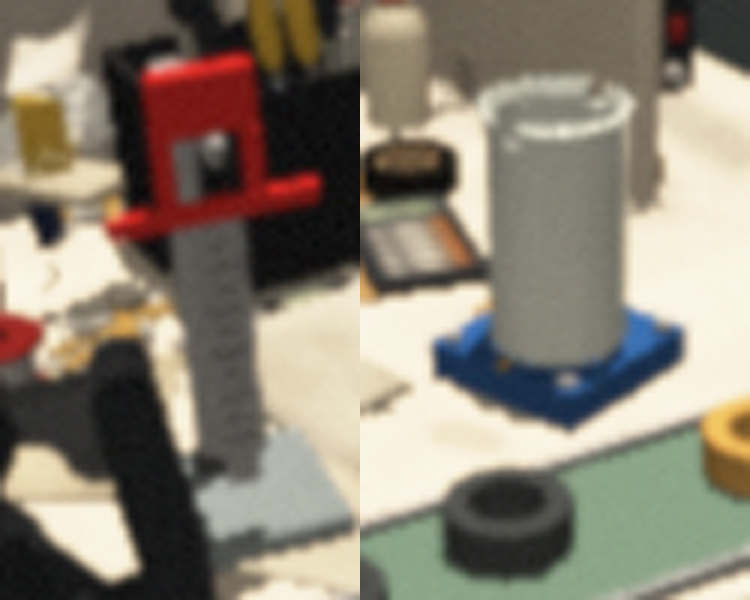

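Top crop: sleeve rim centre at crop (606,202), block corners (445,187), (525,411), (751,336), with the slot running at about 17°. The gauge cross-bar runs (100,272)–(360,298). Side crop: the bar ends are at (110,228) and (320,186), and the tab is above the bar.

```bash
python3 - <<'E'
from h import *
from scipy.optimize import least_squares
T=lambda x,y:(268+(x-400)/10-.45,170+y/10-.45)
G=lambda x,y:(185+x/10-.45,165+y/10-.45)
S=lambda x,y:(155+x/6-.4,185+y/6-.4)
S2=lambda x,y:(250+(x-360)/6-.4,185+y/6-.4)
print('rim top',ray('top',T(606,202),143))
print('rim side',ray('side',S2(557,108),143))
c=[T(445,187),T(525,411),T(751,336)]
for z in(0,10,20):
    w=[ray('top',p,z) for p in c];print('corners',z,np.round(w,1).tolist(),'centre',((w[0]+w[2])/2).round(1),'sides',np.linalg.norm(w[1]-w[0]).round(1),np.linalg.norm(w[2]-w[1]).round(1), 'yaw of edge', np.degrees(np.arctan2(*(w[1]-w[2])[::-1])-np.pi/2))
a,b=ray('top',T(550,285),20),ray('top',T(635,245),20);print('slot',a,b,(a+b)/2,np.degrees(np.arctan2(*(a-b)[::-1]))-90)
a,b=ray('top',G(100,272),165),ray('top',G(360,298),165);print('bar top',a,b,(a+b)/2,np.linalg.norm(a-b),np.degrees(np.arctan2(*(a-b)[::-1]))-90)
a,b=ray('top',G(145,252),228),ray('top',G(275,265),228);print('tab top',a,b,(a+b)/2,np.linalg.norm(a-b))
a,b=ray('side',S(110,228),165),ray('side',S(320,186),165);print('bar side',a,b,(a+b)/2,np.linalg.norm(a-b),np.degrees(np.arctan2(*(a-b)[::-1]))-90)
# automatic: blue block & red gauge silhouette fit
for cam in('top','side'):
    im=cams.camera(cam)
    hsv=cv2.cvtColor(im,cv2.COLOR_RGB2HSV)
    uv=proj(cam,[575,295,190]);m=cv2.inRange(hsv,(0,150,90),(8,255,255))|cv2.inRange(hsv,(172,150,90),(180,255,255))
    n,l,st,ce=cv2.connectedComponentsWithStats(m)
    for i in range(1,n):
        if st[i][4]>30 and np.hypot(*(ce[i]-uv))<40: print(cam,'red',st[i].tolist(),ce[i].round(2),'proj',uv.round(1))
E
```

```text
rim top [592.21551111  22.55278133]
rim side [585.83193628  24.55871559]
corners 0 [[621.1, 80.1], [537.2, 48.3], [567.3, -35.5]] centre [594.2  22.3] sides 89.8 89.1 yaw of edge 19.75584583354172
corners 10 [[619.4, 80.0], [535.9, 48.4], [565.8, -35.0]] centre [592.6  22.5] sides 89.3 88.6 yaw of edge 19.75584583354172
corners 20 [[617.6, 79.8], [534.6, 48.4], [564.4, -34.5]] centre [591.   22.7] sides 88.8 88.1 yaw of edge 19.75584583354163
slot [581.77590941  40.15445618] [597.45386457   8.99547551] [589.61488699  24.57496584] 26.709715337625994
bar top [574.41566643 340.69379796] [567.45491298 252.18979357] [570.9352897  296.44179577] 88.77731062766516 -4.496999994685083
tab top [571.07687755 315.2973969 ] [567.7280865  272.72953553] [569.40248203 294.01346622] 42.6993819945188
bar side [575.76476279 336.95586493] [568.58065765 251.01758704] [572.17271022 293.98672598] 86.2380367064036 -4.778593137047764
top red [197, 189, 16, 5, 47] [205.57 191.26] proj [207.  190.6]
side red [173, 193, 36, 32, 447] [189.16 208.6 ] proj [188.8 209.3]
```

Emit:
apply_moves(plan=[-44.5,-41.8,0,-0.246,8.5,-44.5,-41.8,0,-0.246,8.5,-44.5,-41.8,0,-0.246,8.5,-44.5,-41.8,0,-0.246,8.5,-44.5,-41.8,0,-0.246,8.5,-44.5,-41.8,0,-0.246,8.5,-44.5,-41.8,0,-0.246,8.5,-44.5,-41.8,0,-0.246,8.5,-44.5,-41.8,0,-0.246,8.5,-44.5,-41.8,0,-0.246,8.5,-44.5,-41.8,0,-0.246,8.5,-44.5,-41.8,0,-0.246,8.5])

```text
time: 2.8
ee_pos: [452.3, 3.1, 231.6]
tool_rot: [0.0, 0.0, 1.0, 0.0]
wrist_force: [1.3, 1.2, 0.5]
width: 85.1
grip_force: 0.0
```

Emit:
apply_moves(plan=[-0.5,-0.8,8,0,8.5,-0.5,-0.8,15,0,8.5,-0.5,-0.8,15,0,8.5,-0.5,-0.8,15,0,8.5,-0.5,-0.8,15,0,8.5,-0.5,-0.8,15,0,8.5])

```text
time: 3.4
ee_pos: [458.8, -2.7, 83.7]
tool_rot: [0.002, -0.0, 1.0, -0.0]
wrist_force: [0.2, 1.2, 0.1]
width: 85.1
grip_force: 0.0
```

```bash
python3 - <<'E'
from h import *
im=cams.camera('side');print(rings('side','brass_ring'),env.observe()['ee_pos'])
print(proj('side',[457.5,-5,25]),proj('side',[457.5,-5,80]))
u,v=proj('side',[457.5,-5,50]).astype(int)
cv2.imwrite('pics/s2.png',cv2.resize(im[v-60:v+50,u-60:u+60],None,fx=5,fy=5,interpolation=cv2.INTER_CUBIC)[:,:,::-1]);print(u-60,v-60)
im=cams.camera('top');print(rings('top','brass_ring'),rings('top','steel_ring_1'))
cv2.imwrite('pics/t2.png',im[:,:,::-1])
# block fit
hsv=cv2.cvtColor(im,cv2.COLOR_RGB2HSV);m=cv2.inRange(hsv,(100,120,40),(125,255,255));m[:, :265]=0;m[:,312:]=0;m[:165]=0;m[220:]=0
print(m.sum()/255)
E
```

```text
[([455.9, -5.5], 0.58, 306)] [459.10269352  -2.63718951  83.94435137]
[316.85144612 255.59967887] [317.25336013 237.56824432]
257 187
[] [([440.9, 352.5], 0.48, 158)]
92.0
```

View pics/s2.png

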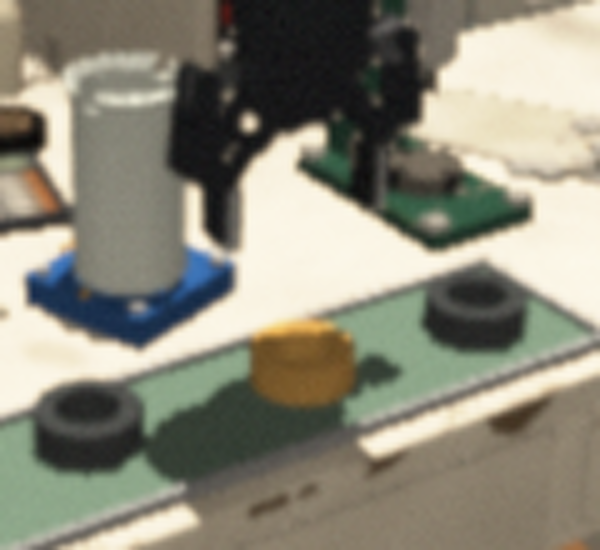

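Side crop: finger tips at crop (230,245) and (375,205), straddling the brass ring at (303,365), and they match the calibration. Descending.

Emit:
apply_moves(plan=[0.1,-0.2,4.0,0,8.5,0.1,-0.2,7.8,0,8.5,0.1,-0.2,7.8,0,8.5,0.1,-0.2,7.8,0,8.5,0.1,-0.2,7.8,0,5,0.1,-0.2,7.8,0,5,0.1,-0.2,7.8,0,5,0.1,-0.2,7.8,0,5,0.1,-0.2,7.8,0,5])

```text
time: 4.55
ee_pos: [457.5, -4.9, 5.5]
tool_rot: [0.002, -0.0, 1.0, -0.0]
wrist_force: [-1.1, -0.5, 6.3]
width: 56.1
grip_force: 61.8
```

Emit:
apply_moves(plan=[0,0,-5,0,5,0,0,-10,0,5,0,0,-15,0,5,0,0,-18.5,0,5,-4,1,-18.5,0,5,-8,2,-18.5,0,5,-12,2.8,-18.5,0,5,-13.4,2.8,-18.5,0,5,-13.4,2.8,-18.5,0,5,-13.4,2.8,-18.5,0,5])

```text
time: 5.55
ee_pos: [588.7, 23.1, 188.6]
tool_rot: [-0.0, -0.0, 1.0, -0.0]
wrist_force: [-0.3, -0.4, -1.1]
width: 56.0
grip_force: 65.5
```

```bash
python3 - <<'E'
from h import *
im=cams.camera('side');e=env.observe()['ee_pos'];print(e)
u,v=proj('side',[591,23,150]).astype(int);print(u-45,v-45)
cv2.imwrite('pics/s3.png',cv2.resize(im[v-45:v+70,u-45:u+45],None,fx=5,fy=5,interpolation=cv2.INTER_CUBIC)[:,:,::-1])
print('ring c exp',proj('side',[e[0],e[1],e[2]+8.5]),'rim c',proj('side',[591.5,22.8,143]))
E
```

```text
[588.21580447  23.0410444  188.5980835 ]
236 154
ring c exp [282.15608999 184.15533725] rim c [281.93211915 201.83427989]
```

View pics/s3.png

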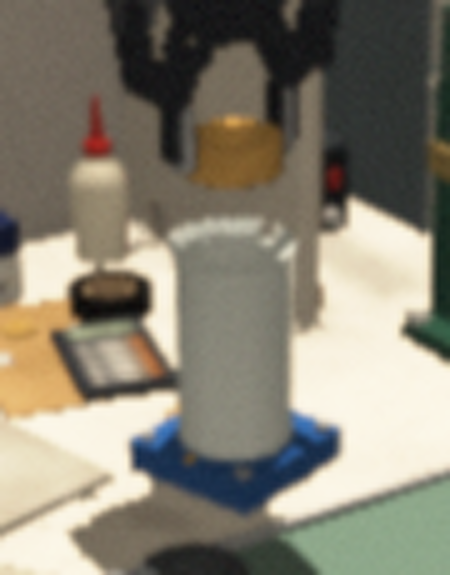

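```bash
python3 - <<'E'
from h import *
im=cams.camera('side').astype(float);e=env.observe()['ee_pos'];print(e)
for v in (182,184,186): print(v,'r-b',(im[v,268:300,0]-im[v,268:300,2]).astype(int).tolist())
for v in (212,216,220,224,228,232): print(v,im[v,264:300,0].astype(int).tolist())
def sil(x,y,z0,z1,r):
    a=np.linspace(0,2*np.pi,90)
    P=np.array([proj('side',[x+r*np.cos(t),y+r*np.sin(t),z]) for t in a for z in (z0,z1)]);return P[:,0].min(),P[:,0].max(),P[:,1].min(),P[:,1].max()
print(sil(e[0],e[1],e[2]-2.5,e[2]+19.5,29),sil(591.5,22.8,100,100,34),sil(591.5,22.8,60,60,34),sil(591.5,22.8,143,143,37))
print(im[190:206,283].astype(int).tolist())
E
```

```text
[588.07737765  23.02284227 188.64748706]
182 r-b [9, 3, -2, 1, 6, 9, 14, 36, 62, 72, 74, 75, 75, 80, 80, 81, 78, 76, 75, 71, 73, 69, 70, 68, 52, 20, 15, 22, 26, 28, 29, 25]
184 r-b [9, -2, -1, -1, 3, 9, 15, 37, 68, 76, 76, 76, 76, 76, 79, 77, 78, 78, 79, 78, 79, 75, 74, 69, 51, 24, 21, 25, 29, 27, 29, 25]
186 r-b [21, 11, 3, 4, 6, 7, 14, 40, 68, 78, 78, 79, 78, 80, 80, 81, 82, 81, 83, 79, 79, 77, 73, 69, 49, 30, 27, 27, 29, 28, 29, 27]
212 [33, 71, 175, 243, 249, 249, 239, 168, 119, 123, 124, 128, 130, 130, 134, 135, 135, 135, 135, 136, 133, 133, 132, 129, 127, 125, 124, 119, 121, 130, 148, 132, 124, 126, 124, 131]
216 [51, 121, 207, 243, 248, 247, 236, 174, 124, 123, 127, 129, 132, 132, 135, 134, 133, 133, 133, 135, 134, 135, 133, 131, 128, 125, 126, 118, 117, 129, 144, 131, 123, 126, 127, 168]
220 [103, 147, 221, 246, 249, 249, 242, 187, 130, 125, 127, 132, 135, 134, 135, 137, 135, 133, 134, 133, 135, 132, 131, 131, 128, 126, 121, 121, 121, 141, 178, 195, 196, 205, 229, 235]
224 [176, 157, 124, 127, 193, 236, 238, 192, 136, 127, 124, 130, 132, 136, 135, 139, 135, 135, 137, 136, 136
[... 515 characters left out ...]
at64(177.03087412744952), np.float64(191.5738757504221)) (np.float64(270.3507648899909), np.float64(293.9924189229716), np.float64(210.94475947577874), np.float64(220.67121818605392)) (np.float64(270.7312151910737), np.float64(294.0439557855939), np.float64(223.1741883478978), np.float64(233.4554423656191)) (np.float64(268.86979663340884), np.float64(294.9948551639127), np.float64(197.04045865270027), np.float64(206.93355199039672))
[[127, 95, 49], [124, 97, 62], [115, 101, 82], [114, 104, 88], [114, 106, 89], [116, 106, 89], [121, 113, 96], [149, 145, 126], [183, 181, 163], [190, 190, 172], [177, 174, 159], [146, 144, 132], [131, 130, 118], [131, 129, 117], [131, 130, 117], [129, 127, 113]]
```

Emit:
apply_moves(plan=[-0.3,0,2,0,5,-0.3,0,3.5,0,5,-0.3,0,4.2,0,5,-0.3,0,4.6,0,5,-0.3,0,4.6,0,5,-0.3,0,4.6,0,5])

```text
time: 6.25
ee_pos: [592.7, 23.1, 143.1]
tool_rot: [0.001, -0.0, 1.0, 0.0]
wrist_force: [0.0, -0.0, -2.0]
width: 55.9
grip_force: 65.5
```

Emit:
apply_moves(plan=[0.1,0,0.2,0,5,0.1,0,0.4,0,5,0.1,0,0.5,0,5,0.1,0,0.5,0,5])

```text
time: 6.65
ee_pos: [592.1, 23.0, 139.0]
tool_rot: [0.001, -0.0, 1.0, -0.0]
wrist_force: [-1.3, -1.5, 6.2]
width: 56.1
grip_force: 67.5
```

Emit:
apply_moves(plan=[0.05,-0.05,0,0,5,0.1,-0.1,0.1,0,5,0.1,-0.1,0.3,0,5,0.1,-0.1,0.3,0,5])

```text
time: 7.05
ee_pos: [592.2, 22.8, 138.7]
tool_rot: [0.003, -0.0, 1.0, 0.001]
wrist_force: [-4.6, 0.7, 18.6]
width: 55.4
grip_force: 75.5
```

Emit:
apply_moves(plan=[0.1,0,0,0,5,0.1,0,0,0,6.4,0.1,0,0,0,6.4,0.1,0,0,0,7.5,0.1,0,-2,0,8.5,0.1,0,-6,0,8.5,5,0,-10,0,8.5,10,0,-10,0,8.5,15,0,-10,0,8.5,15,0,-10,0,8.5])

```text
time: 8.05
ee_pos: [433.9, 22.0, 233.8]
tool_rot: [-0.003, -0.0, 1.0, -0.0]
wrist_force: [0.4, -0.0, -0.1]
width: 85.6
grip_force: 0.0
```

```bash
python3 - <<'E'
from h import *
im=cams.camera('side');print(rings('side','steel_ring_1'),env.observe()['ee_pos'])
t=cams.camera('top')
a=cv2.resize(im[160:260,240:325],None,fx=5,fy=5,interpolation=cv2.INTER_CUBIC)
b=cv2.resize(t[170:220,268:308],None,fx=10,fy=10,interpolation=cv2.INTER_CUBIC)
print(rings('top','steel_ring_1'))
cv2.imwrite('pics/m4.png',np.hstack([a[:500],b])[:,:800,::-1])
E
```

```text
[([451.1, 220.8], 0.76, 377), ([439.7, 349.6], 0.71, 468), ([465.5, 125.2], 0.7, 380), ([452.7, -124.9], 0.49, 242)] [438.48035649  22.12151691 234.43467319]
[([451.0, 223.2], 0.63, 143), ([452.3, -122.4], 0.62, 132), ([467.6, 127.1], 0.54, 119), ([440.5, 352.9], 0.47, 122)]
```

View pics/m4.png

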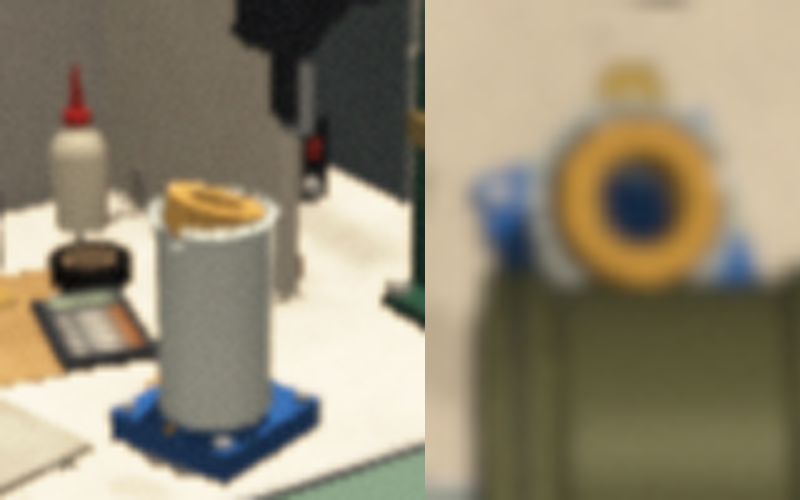

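The brass ring is cocked in the mouth: its side-view left (+x+y) edge is high at (190,185) and its right edge low. I'll press it level with both fingertips on its annulus.

Emit:
apply_moves(plan=[-5,0,0,0,2.4,-10,0,0,0,2.4,-15.2,0,0,0,2.4,-15.2,0,2,0,2.4,-15.2,0,4,0,2.4,-15.2,0,5,0,2.4,-15.2,0,5.5,0,2.4,-15.2,0,5.5,0,2.4])

```text
time: 9.05
ee_pos: [592.6, 22.1, 178.6]
tool_rot: [-0.001, -0.0, 1.0, -0.0]
wrist_force: [-0.4, 0.3, 1.1]
width: 24.4
grip_force: 0.0
```

Emit:
apply_moves(plan=[0.1,0,0.5,0,2.4,0.1,0,1.0,0,2.4,0.1,0,1.4,0,2.4,0.1,0,1.8,0,2.4,0.1,0,2.1,0,2.4])

```text
time: 9.55
ee_pos: [591.3, 22.2, 158.1]
tool_rot: [0.0, -0.0, 1.0, -0.0]
wrist_force: [0.1, 0.1, -0.2]
width: 24.5
grip_force: 0.0
```

Emit:
apply_moves(plan=[0,0,0.3,0,2.4,0,0,0.6,0,2.4,0,0,0.8,0,2.4,0,0,0.8,0,2.4])

```text
time: 9.95
ee_pos: [591.1, 22.2, 149.9]
tool_rot: [-0.0, -0.0, 1.0, -0.0]
wrist_force: [0.6, -0.9, -0.1]
width: 23.9
grip_force: 0.0
```

Emit:
apply_moves(plan=[0,0,0.4,0,2.4,0,0,0.7,0,2.4,0,0,1.0,0,2.4,0,0,1.0,0,2.4])

```text
time: 10.35
ee_pos: [591.0, 22.1, 139.7]
tool_rot: [-0.001, -0.0, 1.0, -0.0]
wrist_force: [-0.2, 0.8, -0.6]
width: 23.6
grip_force: 0.0
```

```bash
python3 - <<'E'
from h import *
im=cams.camera('side');e=env.observe();print(e['ee_pos'],e['wrist_force'])
cv2.imwrite('pics/s5.png',cv2.resize(im[150:230,245:325],None,fx=6,fy=6,interpolation=cv2.INTER_CUBIC)[:,:,::-1])
E
```

```text
[591.1979807   22.15498281 139.93165274] [-0.2463294  -1.04868368 -0.01403083]
```

View pics/s5.png

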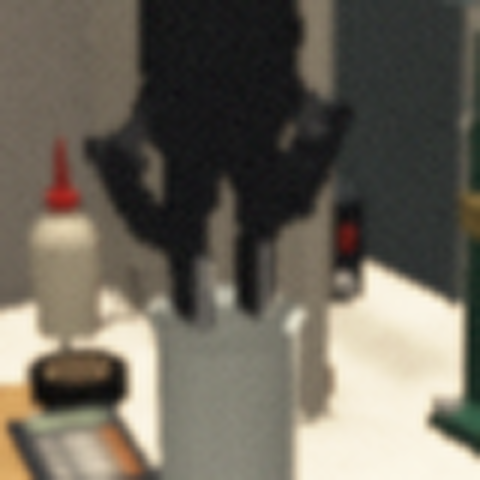

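Fingers are centred in the mouth at crop (226,300) and the ring is no longer at the rim, so it appears to have slid down. I'll move over the next grey ring and check from above.

Emit:
apply_moves(plan=[0,0,-5,0,2.4,0,0,-8,0,8.5,3,2,-8,0,8.5,7,6,-8,0,8.5,11,9,-6,0,8.5,12.5,10.3,-2,0,8.5,12.5,10.3,2,0,8.5,12.5,10.3,5,0,8.5,12.5,10.3,6,0,8.5,12.5,10.3,6,0,8.5])

```text
time: 11.4
ee_pos: [465.5, 124.9, 79.4]
tool_rot: [-0.001, -0.0, 1.0, -0.0]
wrist_force: [-0.3, -0.5, 0.7]
width: 85.0
grip_force: 0.0
```

```bash
python3 - <<'E'
from h import *
im=cams.camera('side');print(rings('side','steel_ring_1'),rings('side','brass_ring'),env.observe()['ee_pos'])
t=cams.camera('top')
b=cv2.resize(t[170:220,268:308],None,fx=10,fy=10,interpolation=cv2.INTER_CUBIC)
a=cv2.resize(im[160:260,240:325],None,fx=4,fy=4,interpolation=cv2.INTER_CUBIC)
o=np.zeros((500,800,3),np.uint8);o[:400,:340]=a;o[:,400:]=b
cv2.imwrite('pics/m6.png',o[:,:,::-1])
E
```

```text
[([450.3, 222.0], 0.9, 400), ([466.7, 122.9], 0.85, 338), ([439.6, 350.6], 0.66, 502), ([451.6, -123.4], 0.49, 274)] [] [468.25758031 125.37684404  81.90415004]
```

View pics/m6.png

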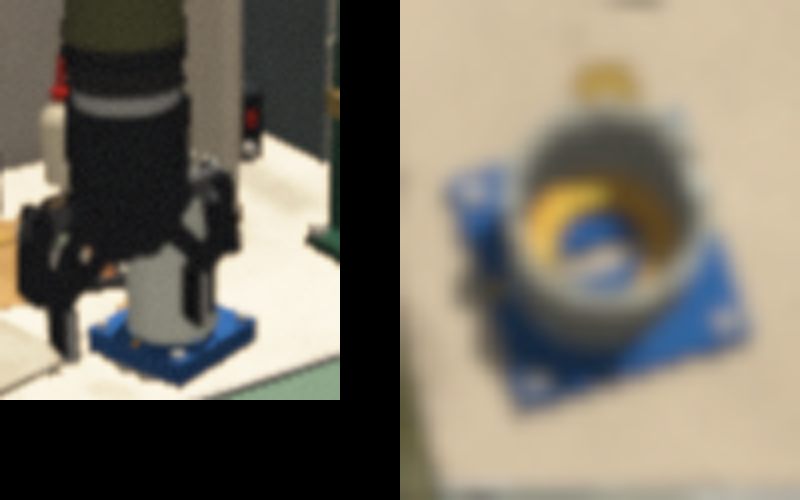

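Top crop: the brass ring is down in the bore around (597,240), lying level. Now grip the first grey.

Emit:
apply_moves(plan=[0.1,0,4.0,0,8.5,0.1,0,7.4,0,8.5,0.1,0,7.4,0,8.5,0.1,0,7.4,0,8.5,0.1,0,7.4,0,5,0.1,0,7.4,0,5,0.1,0,7.4,0,5,0.1,0,7.4,0,5,0.1,0,7.4,0,5])

```text
time: 12.5
ee_pos: [467.4, 125.6, 8.4]
tool_rot: [0.002, -0.0, 1.0, 0.0]
wrist_force: [-0.1, -0.8, 6.5]
width: 55.3
grip_force: 62.6
```

Emit:
apply_moves(plan=[0,0,-5,0,5,0,0,-10,0,5,0,0,-15,0,5,0,0,-18,0,5,-4,-4,-18,0,5,-8,-7.5,-18,0,5,-12,-10.4,-18,0,5,-12.35,-10.4,-17,0,5,-12.35,-10.4,-15,0,5,-12.35,-10.4,-14,0,5,-12.35,-10.4,-13.8,0,5,-12.35,-10.4,-13.8,0,5])

```text
time: 13.7
ee_pos: [589.8, 21.5, 145.3]
tool_rot: [0.001, -0.0, 1.0, -0.0]
wrist_force: [1.8, -1.1, 0.4]
width: 55.2
grip_force: 67.4
```

Emit:
apply_moves(plan=[-0.1,0,0.2,0,5,-0.1,0,0.4,0,5,-0.1,0,0.5,0,5,-0.1,0,0.5,0,5])

```text
time: 14.1
ee_pos: [591.9, 21.4, 140.5]
tool_rot: [0.002, -0.0, 1.0, 0.0]
wrist_force: [5.4, -1.1, 2.3]
width: 54.9
grip_force: 67.6
```

Emit:
apply_moves(plan=[-0.08,-0.05,0.1,0,5,-0.08,-0.05,0.15,0,5,-0.08,-0.05,0.15,0,5])

```text
time: 14.4
ee_pos: [592.3, 21.2, 139.6]
tool_rot: [0.002, -0.0, 1.0, 0.0]
wrist_force: [3.0, 0.2, 7.3]
width: 55.5
grip_force: 68.2
```

Emit:
apply_moves(plan=[0,0,0,0,6.2,0,0,0,0,7,0,0,0,0,7.5,0,0,-4,0,8.5,0,0,-8,0,8.5,4,3,-9,0,8.5,7,7,-9,0,8.5,10,11,-9,0,8.5,12,15,-7,0,8.5,14,19,-3,0,8.5,14.2,20,1,0,8.5,14.2,20,5,0,8.5])

```text
time: 15.6
ee_pos: [446.6, 222.5, 86.1]
tool_rot: [-0.001, -0.002, 1.0, 0.0]
wrist_force: [0.2, 1.0, 0.1]
width: 85.3
grip_force: 0.0
```

```bash
python3 - <<'E'
from h import *
im=cams.camera('side');print(rings('side','steel_ring_1'),env.observe()['ee_pos'])
t=cams.camera('top')
b=cv2.resize(t[170:220,268:308],None,fx=10,fy=10,interpolation=cv2.INTER_CUBIC)
a=cv2.resize(im[160:260,240:325],None,fx=4,fy=4,interpolation=cv2.INTER_CUBIC)
o=np.zeros((500,800,3),np.uint8);o[:400,:340]=a;o[:,400:]=b
cv2.imwrite('pics/m7.png',o[:,:,::-1])
E
```

```text
[([451.4, -124.6], 0.63, 286), ([861.8, -138.5], 0.62, 135), ([450.3, 223.5], 0.6, 400), ([438.6, 350.8], 0.56, 516)] [442.75057833 218.59706322  82.71094317]
```

View pics/m7.png

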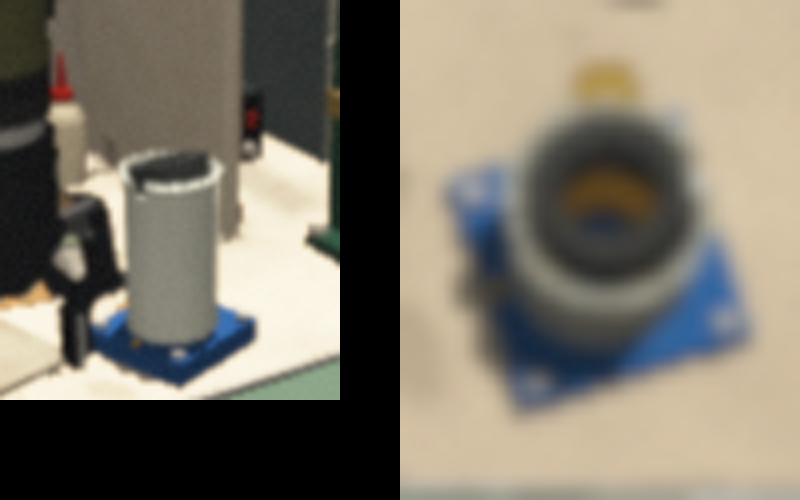

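Grey ring 1 hangs in the mouth: top crop (605,200), slightly cocked in the side crop at (170,168). I'll push it down.

Emit:
apply_moves(plan=[0,0,-5,0,2.4,0,0,-10,0,2.4,-2,-4,-12,0,2.4,-6,-9,-12,0,2.4,-10,-14,-12,0,2.4,-14,-18,-12,0,2.4,-14.5,-19.8,-11,0,2.4,-14.5,-19.8,-10,0,2.4,-14.5,-19.8,-9.5,0,2.4,-14.5,-19.8,-9.5,0,2.4])

```text
time: 16.75
ee_pos: [592.7, 22.9, 183.3]
tool_rot: [-0.001, 0.0, 1.0, 0.0]
wrist_force: [0.1, 0.2, -0.2]
width: 24.1
grip_force: 0.0
```

Emit:
apply_moves(plan=[0.1,-0.1,1,0,2.4,0.1,-0.1,2,0,2.4,0.1,-0.1,2.5,0,2.4,0.1,-0.1,3,0,2.4,0.1,-0.1,3.5,0,2.4,0.1,-0.1,4,0,2.4,0.1,-0.1,4.4,0,2.4])

```text
time: 17.45
ee_pos: [592.7, 21.7, 138.2]
tool_rot: [-0.0, -0.0, 1.0, 0.0]
wrist_force: [-1.0, -0.4, -0.5]
width: 23.9
grip_force: 0.0
```

Emit:
apply_moves(plan=[0.1,0,0.5,0,2.4,0.1,0,1,0,2.4,0.1,0,1.4,0,2.4,0.1,0,1.4,0,2.4,0.1,0,-3,0,2.4,0.1,0,-8,0,2.4,4,5,-9,0,8.5,8,9,-9,0,8.5,11,14,-8,0,8.5,14.2,18,-4,0,8.5,14.2,20.1,1,0,8.5,14.2,20.1,5,0,8.5])

```text
time: 18.65
ee_pos: [454.3, 218.7, 112.6]
tool_rot: [0.003, -0.001, 1.0, 0.002]
wrist_force: [0.7, 0.3, -0.0]
width: 85.2
grip_force: 0.0
```

```bash
python3 - <<'E'
from h import *
im=cams.camera('side');print(rings('side','steel_ring_1'),env.observe()['ee_pos'])
t=cams.camera('top')
cv2.imwrite('pics/t8.png',t[:,:,::-1])
o=cv2.imread('pics/top0.png')[:,:,::-1]
for u in (287,288,289): print(u,'r',t[180:204,u,0].tolist(),'b',t[180:204,u,2].tolist())
print('row190',t[192,278:300,0].tolist())
for z in (42,64,86,108,130): print(z,[proj('top',[591.5+d,22.8,z]).round(1).tolist() for d in(-29,-17,17,29)])
E
```

```text
[([450.1, 222.1], 0.94, 413), ([449.6, -122.2], 0.5, 272)] [447.93851865 215.10443495 106.5337495 ]
287 r [158, 131, 102, 82, 72, 62, 53, 59, 62, 64, 69, 63, 52, 56, 97, 149, 166, 143, 124, 133, 123, 96, 77, 67] b [116, 110, 90, 72, 63, 55, 49, 56, 56, 47, 48, 88, 127, 138, 129, 135, 144, 137, 123, 121, 109, 85, 69, 64]
288 r [159, 128, 96, 78, 70, 61, 49, 47, 54, 60, 65, 57, 49, 59, 108, 158, 163, 132, 117, 130, 124, 98, 78, 66] b [119, 107, 85, 69, 62, 55, 47, 45, 48, 43, 45, 81, 118, 127, 124, 140, 149, 140, 124, 121, 110, 87, 69, 64]
289 r [161, 131, 98, 77, 72, 62, 50, 44, 50, 55, 60, 56, 47, 57, 106, 147, 145, 115, 112, 131, 126, 99, 78, 67] b [119, 109, 85, 68, 64, 56, 46, 41, 44, 41, 40, 64, 94, 104, 111, 131, 143, 135, 122, 121, 112, 88, 69, 65]
row190 [94, 127, 124, 99, 83, 76, 67, 59, 55, 52, 49, 47, 48, 50, 46, 43, 41, 50, 77, 117, 154, 178]
42 [[287.3, 202.5], [287.3, 199.2], [287.5, 190.0], [287.6, 186.8]]
64 [[287.4, 201.6], [287.5, 198.3], [287.6, 189.0], [287.7, 185.7]]
86 [[287.5, 200.7], [287.6, 197.4], [287.8, 187.9], [287.9, 184.6]]
108 [[287.7, 199.8], [287.7, 196.4], [287.9, 186.9], [288.0, 183.5]]
130 [[287.8, 198.8], [287.9, 195.4], [288.1, 185.8], [288.1, 182.4]]
```

Numbers from the top view: the bore edge is at v≈189, which matches the grey ring lying at 64 mm on top of the brass.

Emit:
apply_moves(plan=[0,0,0,0,8.5,0,0,0,0,8.5,0,0,0,0,8.5])

```text
time: 19.1
ee_pos: [456.0, 215.7, 113.6]
tool_rot: [0.002, 0.001, 1.0, 0.001]
wrist_force: [0.0, 0.8, 1.1]
width: 85.1
grip_force: 0.0
```

Emit:
apply_moves(plan=[0.55,0.65,3,0,8.5,0.55,0.65,5,0,8.5,0.55,0.65,5,0,8.5,0.55,0.65,5,0,8.5])

```text
time: 19.5
ee_pos: [449.1, 222.0, 62.4]
tool_rot: [0.0, 0.0, 1.0, 0.0]
wrist_force: [0.2, -0.4, -0.1]
width: 84.7
grip_force: 0.0
```

```bash
python3 - <<'E'
from h import *
for i in range(5):
    im=cams.camera('side');print(env.observe()['ee_pos'].round(1) )
print(rings('side','steel_ring_1'))
E
```

```text
[449.6 222.3  62.9]
[449.8 222.5  63.1]
[449.8 222.6  63.1]
[449.6 222.5  62.9]
[449.3 222.5  62.7]
[([438.5, 350.4], 0.94, 500), ([450.0, 223.0], 0.6, 429), ([450.0, -123.9], 0.6, 268)]
```

Emit:
apply_moves(plan=[0,0,3,0,8.5,0,0,5.5,0,8.5,0,0,5.5,0,8.5,0,0,5.5,0,5,0,0,5.5,0,5,0,0,5.5,0,5,0,0,5.5,0,5,0,0,5.5,0,5])

```text
time: 20.6
ee_pos: [449.6, 222.8, 8.3]
tool_rot: [0.001, -0.0, 1.0, 0.001]
wrist_force: [-0.4, -0.0, 7.2]
width: 55.2
grip_force: 64.1
```

Emit:
apply_moves(plan=[0,0,-5,0,5,0,0,-10,0,5,0,0,-15,0,5,0,-3,-18,0,5,-3,-7,-18,0,5,-6.5,-10.5,-18,0,5,-10,-14,-18,0,5,-13,-18,-18,0,5,-14.2,-20.1,-17,0,5,-14.2,-20.1,-16,0,5,-14.2,-20.1,-16,0,5,-14.2,-20.1,-16,0,5])

```text
time: 21.8
ee_pos: [589.0, 21.9, 166.3]
tool_rot: [-0.001, -0.001, 1.0, 0.0]
wrist_force: [0.1, -0.3, -3.2]
width: 55.4
grip_force: 66.4
```

Emit:
apply_moves(plan=[0,0,0.8,0,5,0,0,1.6,0,5,0,0,2.2,0,5,0,0,2.2,0,5])

```text
time: 22.2
ee_pos: [589.9, 21.6, 143.6]
tool_rot: [-0.0, -0.0, 1.0, -0.0]
wrist_force: [1.2, 0.2, -2.6]
width: 55.3
grip_force: 66.5
```

Emit:
apply_moves(plan=[-0.15,0,0.1,0,5,-0.15,0,0.3,0,5,-0.15,0,0.4,0,5,-0.15,0,0.4,0,5])

```text
time: 22.6
ee_pos: [591.6, 21.1, 140.4]
tool_rot: [-0.0, -0.0, 1.0, 0.0]
wrist_force: [-0.8, 0.7, -2.4]
width: 55.3
grip_force: 66.4
```

Emit:
apply_moves(plan=[0,0,0,0,5.9,0,0,0,0,6.4,0,0,0,0,7.5,0,0,-2,0,8.5,0,0,-4.5,0,6,0,0,-4.5,0,2.4,0,0,-4.5,0,2.4,0,0,-3,0,2.4,0,0,-1.5,0,2.4,0,0,0,0,2.4,0,0,0.8,0,2.4,0,0,1.4,0,2.4])

```text
time: 23.8
ee_pos: [590.9, 21.1, 125.0]
tool_rot: [-0.001, -0.0, 1.0, -0.0]
wrist_force: [-0.4, 0.1, 0.5]
width: 23.8
grip_force: 0.0
```

Emit:
apply_moves(plan=[0,0,-5,0,2.4,0,0,-9,0,2.4,4.5,2,-9,0,5,9,4,-9,0,8.5,13,7,-9,0,8.5,15.1,11,-9,0,8.5,15.1,16,-9,0,8.5,15.1,21,-8,0,8.5,15.1,26,-5,0,8.5,15.1,31,-2,0,8.5,15.1,33,2,0,8.5,15.1,33,5,0,8.5])

```text
time: 25.0
ee_pos: [441.6, 355.6, 75.8]
tool_rot: [0.002, -0.002, 1.0, 0.002]
wrist_force: [1.0, 0.2, -0.1]
width: 85.5
grip_force: 0.0
```

Emit:
apply_moves(plan=[0,0,0,0,8.5,0,0,0,0,8.5,0,0,0,0,8.5])

```text
time: 25.3
ee_pos: [442.1, 351.3, 78.7]
tool_rot: [0.001, 0.0, 1.0, 0.001]
wrist_force: [0.0, -0.5, 0.1]
width: 84.7
grip_force: 0.0
```

```bash
cat > chk.py <<'E'
from h import *
im=cams.camera('side');print('side',rings('side','steel_ring_1'),env.observe()['ee_pos'])
t=cams.camera('top')
cv2.imwrite('pics/t_%.1f.png'%env.observe()['time'],t[:,:,::-1])
for u in (287,288,289): print(u,'r',t[180:204,u,0].tolist(),'b',t[180:204,u,2].tolist())
print('side col rim',im[194:208,282,0].tolist())
print('top',rings('top','steel_ring_1'))
E
python3 chk.py
```

```text
side [([440.1, 349.4], 0.92, 494), ([450.9, -122.9], 0.51, 268)] [442.42643044 351.46887093  79.05912971]
287 r [158, 130, 101, 81, 73, 74, 79, 76, 59, 42, 40, 39, 34, 46, 85, 133, 155, 134, 120, 132, 123, 96, 76, 66] b [116, 109, 89, 72, 66, 70, 75, 73, 56, 36, 33, 52, 83, 110, 115, 121, 129, 116, 108, 118, 109, 85, 68, 63]
288 r [157, 126, 96, 76, 68, 67, 74, 74, 56, 43, 42, 40, 32, 42, 80, 126, 141, 122, 114, 129, 123, 98, 78, 67] b [118, 106, 84, 67, 61, 63, 71, 71, 53, 34, 32, 48, 71, 89, 96, 113, 124, 116, 109, 116, 109, 87, 69, 64]
289 r [159, 129, 96, 75, 65, 62, 69, 71, 56, 43, 44, 46, 37, 43, 71, 100, 108, 101, 109, 130, 126, 99, 77, 67] b [119, 108, 84, 67, 59, 58, 66, 68, 53, 36, 29, 43, 57, 68, 77, 93, 108, 108, 108, 118, 111, 87, 70, 65]
side col rim [114, 111, 115, 140, 174, 188, 172, 143, 130, 131, 137, 162, 201, 202]
top [([611.3, 21.7], 0.69, 66)]
```

Emit:
apply_moves(plan=[0.2,-0.05,4,0,8.5,0.2,-0.05,7.1,0,8.5,0.2,-0.05,7.1,0,8.5,0.2,-0.05,7.1,0,8.5,0.2,-0.05,7.1,0,5,0.2,-0.05,7.1,0,5,0.2,-0.05,7.1,0,5,0.2,-0.05,7.1,0,5,0.2,-0.05,7.1,0,5])

```text
time: 26.4
ee_pos: [440.3, 351.8, 7.9]
tool_rot: [0.002, -0.0, 1.0, 0.001]
wrist_force: [-0.8, -0.7, 7.0]
width: 55.6
grip_force: 62.3
```

Emit:
apply_moves(plan=[0,0,-5,0,5,0,0,-10,0,5,0,-3,-14,0,5,0,-7,-18,0,5,0,-12,-18,0,5,0,-17,-18,0,5,-2,-21,-18,0,5,-5,-25,-18,0,5,-8.5,-28.5,-18,0,5,-12,-32,-18,0,5,-15.2,-33,-18,0,5,-15.2,-33,-17,0,5])

```text
time: 27.6
ee_pos: [596.7, 18.4, 177.4]
tool_rot: [0.004, 0.002, 1.0, -0.0]
wrist_force: [-0.3, 0.5, -1.7]
width: 55.2
grip_force: 65.1
```

Emit:
apply_moves(plan=[0,0,0.5,0,5,0,0,1,0,5,0,0,1,0,5,0,0,1,0,5])

```text
time: 28.0
ee_pos: [589.9, 21.4, 165.8]
tool_rot: [-0.0, -0.001, 1.0, -0.0]
wrist_force: [0.2, -0.8, -1.9]
width: 55.4
grip_force: 65.1
```

Emit:
apply_moves(plan=[-0.1,0,1,0,5,-0.1,0,1.8,0,5,-0.1,0,2.2,0,5,-0.1,0,2.2,0,5])

```text
time: 28.4
ee_pos: [591.6, 20.8, 142.7]
tool_rot: [-0.0, -0.0, 1.0, 0.0]
wrist_force: [0.4, 0.8, -1.5]
width: 55.3
grip_force: 65.1
```

Emit:
apply_moves(plan=[-0.05,0.05,0.1,0,5,-0.05,0.05,0.25,0,5,-0.05,0.05,0.25,0,5])

```text
time: 28.7
ee_pos: [592.3, 21.1, 141.0]
tool_rot: [-0.0, -0.0, 1.0, -0.0]
wrist_force: [0.1, 0.7, -1.8]
width: 55.3
grip_force: 65.1
```

Emit:
apply_moves(plan=[0,0,0.1,0,5,0,0,0.1,0,5.9,0,0,0.1,0,6.4,0,0,0,0,7.5,0,0,-2,0,8.5,0,0,-4.5,0,6,0,0,-4.5,0,2.4,0,0,-4.5,0,2.4,0,0,-3,0,2.4,0,0,-1.5,0,2.4,0,0,0,0,2.4,0,0,0.9,0,2.4])

```text
time: 29.9
ee_pos: [590.7, 21.1, 129.7]
tool_rot: [-0.002, -0.0, 1.0, -0.0]
wrist_force: [-1.1, -0.4, -0.4]
width: 24.0
grip_force: 0.0
```

Emit:
apply_moves(plan=[0,0,0.4,0,2.4,0,0,-5,0,2.4,0,0,-9,0,2.4,4,-2,-9,0,5,8,-4,-9,0,8.5,11,-8,-9,0,8.5,14,-12,-7,0,8.5,14,-14.4,-3,0,8.5,14,-14.4,1,0,8.5,14,-14.4,5,0,8.5,14,-14.4,5.5,0,8.5,14,-14.4,5.5,0,8.5])

```text
time: 31.1
ee_pos: [451.6, -122.7, 76.8]
tool_rot: [-0.001, -0.0, 1.0, 0.0]
wrist_force: [0.5, -0.7, 0.6]
width: 85.0
grip_force: 0.0
```

```bash
python3 chk.py
```

```text
side [([452.6, -122.4], 0.68, 303)] [ 454.0580053  -123.13618337   78.79314658]
287 r [160, 133, 102, 79, 76, 80, 73, 54, 36, 34, 41, 38, 32, 35, 52, 73, 86, 92, 113, 133, 124, 97, 78, 67] b [118, 112, 89, 72, 72, 77, 70, 52, 34, 26, 34, 49, 73, 94, 94, 84, 81, 85, 102, 118, 110, 86, 70, 66]
288 r [161, 128, 95, 76, 76, 79, 70, 51, 33, 34, 42, 41, 33, 33, 56, 77, 86, 91, 110, 132, 126, 99, 79, 68] b [121, 108, 84, 69, 72, 76, 68, 48, 31, 24, 31, 47, 63, 72, 75, 75, 76, 83, 99, 117, 111, 88, 70, 65]
289 r [161, 132, 97, 77, 77, 80, 73, 53, 33, 33, 45, 45, 38, 39, 62, 81, 85, 89, 111, 133, 127, 100, 78, 67] b [120, 110, 85, 70, 72, 76, 70, 50, 31, 24, 29, 41, 55, 61, 66, 72, 75, 82, 101, 118, 113, 89, 70, 66]
side col rim [113, 116, 118, 139, 179, 192, 175, 146, 132, 131, 137, 164, 203, 204]
top []
```

Emit:
apply_moves(plan=[0.2,0,4,0,8.5,0.2,0,7.1,0,8.5,0.2,0,7.1,0,8.5,0.2,0,7.1,0,8.5,0.2,0,7.1,0,5,0.2,0,7.1,0,5,0.2,0,7.1,0,5,0.2,0,7.1,0,5,0.2,0,7.1,0,5])

```text
time: 32.2
ee_pos: [452.3, -123.4, 8.3]
tool_rot: [0.002, -0.0, 1.0, -0.001]
wrist_force: [-0.4, 0.1, 7.7]
width: 55.5
grip_force: 61.6
```

Emit:
apply_moves(plan=[0,0,-5,0,5,0,0,-10,0,5,0,2,-15,0,5,0,5,-18,0,5,-3,8,-18,0,5,-6.5,11,-18,0,5,-10,14,-18,0,5,-14.1,14.4,-18,0,5,-14.1,14.4,-16,0,5,-14.1,14.4,-16,0,5,-14.1,14.4,-16,0,5])

```text
time: 33.3
ee_pos: [589.8, 21.1, 166.0]
tool_rot: [-0.001, -0.0, 1.0, -0.0]
wrist_force: [0.5, -0.7, -1.2]
width: 55.6
grip_force: 65.5
```

Emit:
apply_moves(plan=[0,0,1,0,5,0,0,1.8,0,5,0,0,2.2,0,5,0,0,2.2,0,5])

```text
time: 33.7
ee_pos: [591.3, 21.1, 143.8]
tool_rot: [0.0, 0.0, 1.0, 0.0]
wrist_force: [1.7, 0.8, -2.4]
width: 55.7
grip_force: 65.5
```

Emit:
apply_moves(plan=[-0.05,0,0.2,0,5,-0.05,0,0.35,0,5,-0.05,0,0.35,0,5])

```text
time: 34.0
ee_pos: [592.0, 21.2, 140.8]
tool_rot: [0.0, -0.0, 1.0, 0.0]
wrist_force: [1.1, 0.3, -1.1]
width: 55.0
grip_force: 65.5
```

Emit:
apply_moves(plan=[0,0,0,0,5.9,0,0,0,0,6.4,0,0,0,0,7.5,0,0,-2,0,8.5,0,0,-4.5,0,6,0,0,-4.5,0,2.4,0,0,-4.5,0,2.4,0,0,-3,0,2.4,0,0,-1.5,0,2.4,0,0,0,0,2.4,0,0,0.9,0,2.4,0,0,1.0,0,2.4])

```text
time: 35.2
ee_pos: [591.4, 21.1, 130.0]
tool_rot: [-0.0, -0.0, 1.0, -0.0]
wrist_force: [-0.2, -0.8, 3.6]
width: 23.8
grip_force: 1.9
```

Emit:
apply_moves(plan=[0,0,0,0,2.4,0,0,0,0,2.4,0,0,-4,0,2.4,0,0,-8,0,2.4,4,2,-9,0,4,9,4,-9,0,6,14,7,-9,0,6,18,11,-9,0,6,18,16,-9,0,6,18,21,-9,0,6,18,21,-9,0,6,18,21,-9,0,6])

```text
time: 36.4
ee_pos: [411.6, 232.8, 220.4]
tool_rot: [0.0, -0.002, 1.0, -0.0]
wrist_force: [0.1, -0.1, -0.0]
width: 60.1
grip_force: 0.0
```

```bash
cat chk.py > c2.py; cat >> c2.py <<'E'
print('z130 exp',[proj('top',[591.5+d,22.8,130]).round(1).tolist() for d in(-17,17)])
b=cv2.resize(t[170:220,268:308],None,fx=10,fy=10,interpolation=cv2.INTER_CUBIC)
c=cv2.resize(t[165:215,185:225],None,fx=10,fy=10,interpolation=cv2.INTER_CUBIC)
cv2.imwrite('pics/m9.png',np.hstack([c,b])[:,:,::-1])
a=cv2.resize(im[175:275,165:300],None,fx=5,fy=5,interpolation=cv2.INTER_CUBIC);cv2.imwrite('pics/s9.png',a[:,:,::-1])
E
python3 c2.py
```

```text
side [([842.6, -123.9], 0.43, 39)] [411.54004534 230.40078915 220.21510687]
287 r [157, 129, 100, 83, 78, 65, 48, 32, 25, 30, 38, 38, 31, 29, 48, 68, 78, 83, 102, 126, 122, 95, 76, 66] b [115, 108, 89, 77, 73, 62, 46, 31, 23, 23, 31, 45, 58, 65, 71, 75, 77, 78, 93, 111, 108, 84, 68, 63]
288 r [157, 126, 96, 81, 75, 61, 42, 27, 24, 33, 41, 40, 28, 31, 49, 69, 79, 83, 101, 125, 122, 97, 77, 66] b [118, 107, 85, 76, 71, 58, 40, 25, 23, 25, 30, 45, 55, 61, 65, 71, 75, 78, 91, 111, 108, 85, 69, 64]
289 r [158, 129, 97, 81, 74, 61, 43, 29, 25, 33, 43, 46, 37, 38, 57, 72, 80, 84, 103, 126, 124, 97, 76, 66] b [118, 108, 87, 75, 70, 59, 41, 27, 24, 24, 28, 42, 53, 59, 64, 71, 76, 79, 94, 113, 109, 86, 68, 65]
side col rim [112, 114, 119, 140, 176, 189, 173, 141, 115, 85, 66, 101, 171, 195]
top [([612.0, 21.7], 0.44, 132)]
z130 exp [[287.9, 195.4], [288.1, 185.8]]
```

View pics/m9.png

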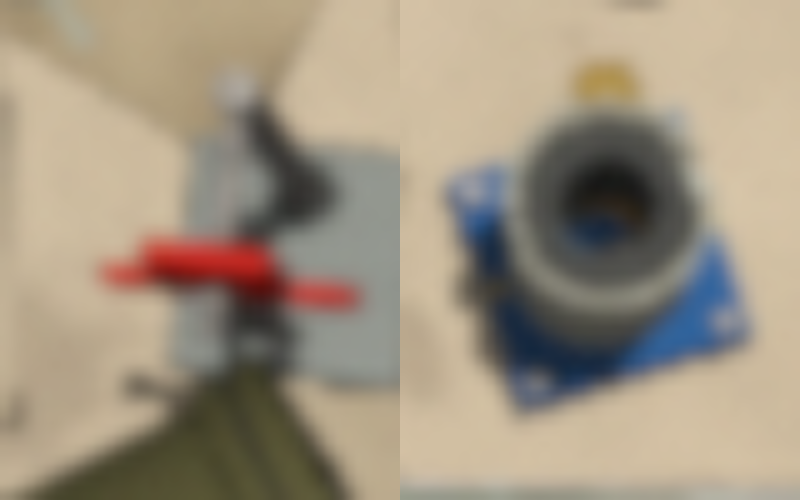

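Top crop: the grey ring is centred and level in the mouth at (608,200), with the bore dark below it, so all five are stacked. The gauge still hangs at (210,265). Turning the tool to grip its tab across the thickness.

Emit:
apply_moves(plan=[0,1,-2,0.15,5,0,2,-4,0.3,5,0,4,-4,0.45,5,-2,6.3,-4,0.6,5,-4,6.3,-4,0.75,5,-6,6.3,-4,0.9,5,-8.8,6.3,-4,1.05,5,-8.8,6.3,-4,1.2,5,-8.8,6.3,-4,1.35,5,-8.8,6.3,-4,1.5,5,-8.8,6.3,-4,1.65,5,-8.8,6.3,-4,1.65,5])

```text
time: 37.8
ee_pos: [500.3, 292.3, 260.4]
tool_rot: [0.0, 0.735, 0.678, -0.0]
wrist_force: [1.3, -0.5, -0.7]
width: 50.1
grip_force: 0.0
```

```bash
python3 - <<'E'
from h import *
from scipy.optimize import least_squares
s=env.observe();print(s['ee_pos'],s['tool_rot'],s['joint_pos'],s['width'])
# sleeve yaw: fit block hull in top view; gauge fit in both by red mask IoU
t=cv2.cvtColor(cv2.imread('pics/m9.png'),cv2.COLOR_BGR2RGB)
def redmask(im):
    h=cv2.cvtColor(np.ascontiguousarray(im),cv2.COLOR_RGB2HSV);return cv2.inRange(h,(0,140,80),(9,255,255))|cv2.inRange(h,(171,140,80),(180,255,255))
ims={'top':cv2.imread('pics/top0.png')[:,:,::-1],'side':cv2.imread('pics/side0.png')[:,:,::-1]}
boxes=[(0,10,-44,44,-3.5,3.5),(38,68,-22,22,-5,5),(10,38,-22,-14,-4,4),(10,38,14,22,-4,4)]
K=4
def render(cam,x,y,yaw,shape=(420*K,560*K)):
    m=np.zeros(shape,np.uint8);c,s_=np.cos(yaw),np.sin(yaw)
    for z0,z1,a,b,p,q in boxes:
        P=[proj(cam,[x+c*X-s_*Y,y+s_*X+c*Y,160+Z])*K+K/2 for X in(p,q) for Y in(a,b) for Z in(z0,z1)]
        cv2.fillConvexPoly(m,cv2.convexHull(np.array(P).round().astype(np.int32)),255)
    return m
win={'top':(180,240-40,185,235),'side':(185,230,165,225)}
def cost(p,cams_):
    tot=0
    for cam in cams_:
        r0,r1,c0,c1=win[cam]
        m=cv2.resize(render(cam,p[0],p[1],p[2]),(560,420),interpolation=cv2.INTER_AREA)[r0:r1,c0:c1]/255.
        o=redmask(ims[cam])[r0:r1,c0:c1]/255.
        tot+=np.abs(m-o).sum()/o.sum()
    return tot
from scipy.optimize import minimize
for cs in (['top'],['side'],['top','side']):
    r=minimize(cost,[571,295,-.08],args=(cs,),method='Nelder-Mead',options=dict(initial_simplex=[[571,295,-.08],[576,295,-.08],[571,300,-.08],[571,295,-.02]],maxiter=80));print(cs,r.x.round(3),round(r.fun,3))
E
```

```text
[500.28178862 292.31020839 260.42307372] [ 7.92502662e-05  7.35283463e-01  6.77759607e-01 -3.70962764e-04] [ 5.28962213e-01  3.45975516e-01  6.16763326e-02  1.28718794e+00
 -3.13656804e-04  2.18113212e+00] 50.13358626391032Traceback (most recent call last):
  File "<stdin>", line 28, in <module>
    res = _minimize_neldermead(fun, x0, args, callback, bounds=bounds,
                               **options)
    fsim[j] = func(sim[j])
              ~~~~^^^^^^^^
    fx = function(np.copy(x), *(wrapper_args + args))
  File "<stdin>", line 22, in cost
  File "<stdin>", line 14, in render
  File "h.py", line 8, in proj
    p=cams.camera_params(c);K,R,t=[np.array(p[k]) for k in('mtx','R','t')]
ValueError: time passes only in moves, steps and waits
```

```bash
sed -i 's/^def ray/_C={}\ndef cp(c):\n    if c not in _C: _C[c]=cams.camera_params(c)\n    return _C[c]\ndef ray/; s/p=cams.camera_params(c)/p=cp(c)/' h.py; cat > fit.py <<'E'
from h import *
from scipy.optimize import minimize
ims={'top':cv2.imread('pics/top0.png')[:,:,::-1],'side':cv2.imread('pics/side0.png')[:,:,::-1]}
def msk(im,rs):
    h=cv2.cvtColor(np.ascontiguousarray(im),cv2.COLOR_RGB2HSV);return sum((cv2.inRange(h,a,b)//255 for a,b in rs)).astype(float).clip(0,1)
RED=[((0,140,80),(9,255,255)),((171,140,80),(180,255,255))];BLUE=[((100,110,40),(125,255,255))]
G=[(160,170,-44,44,-3.5,3.5),(198,228,-22,22,-5,5),(170,198,-22,-14,-4,4),(170,198,14,22,-4,4)]
B=[(0,20,-45,45,-45,45)]
K=4
def render(cam,p,boxes):
    m=np.zeros((420*K,560*K),np.uint8);c,s=np.cos(p[2]),np.sin(p[2])
    for z0,z1,a,b,u,v in boxes:
        P=[proj(cam,[p[0]+c*X-s*Y,p[1]+s*X+c*Y,Z])*K+K/2 for X in(u,v) for Y in(a,b) for Z in(z0,z1)]
        cv2.fillConvexPoly(m,cv2.convexHull(np.array(P).round().astype(np.int32)),255)
    return m
def tube(cam,p,m):
    a=np.linspace(0,6.283,40);P=[proj(cam,[p[0]+r*np.cos(t),p[1]+r*np.sin(t),z])*K+K/2 for t in a for r,z in((34,20),(34,137),(37,143))]
    cv2.fillConvexPoly(m,cv2.convexHull(np.array(P).round().astype(np.int32)),0);return m
def cost(p,cs,boxes,win,rs,tb):
    tot=0
    for cam in cs:
        r0,r1,c0,c1=win[cam];m=render(cam,p,boxes)
        if tb: m=tube(cam,p,m)
        m=cv2.resize(m,(560,420),interpolation=cv2.INTER_AREA)[r0:r1,c0:c1]/255.
        o=OBS[cam].copy()
        if tb: o=o*(1-0)  
        tot+=np.abs(m-o).sum()/o.sum()
    return tot
def go(name,x0,boxes,win,rs,tb,css):
    global OBS
    OBS={c:msk(ims[c],rs)[w[0]:w[1],w[2]:w[3]] for c,w in win.items()}
    if tb:
        for c,w in win.items():
            t=np.full((420*K,560*K),255,np.uint8);t=cv2.resize(tube(c,x0,t),(560,420),interpolation=cv2.INTER_AREA)[w[0]:w[1],w[2]:w[3]]/255.;OBS[c]*=t
    for cs in css:
        s=[x0]+[[x0[j]+(6 if j<2 else .08)*(i==j) for j in range(3)] for i in range(3)]
        r=minimize(cost,x0,args=(cs,boxes,win,rs,tb),method='Nelder-Mead',options=dict(initial_simplex=s,maxiter=90));print(name,cs,r.x.round(3),round(r.fun,3),flush=True)
go('gauge',[571,295,-.08],G,{'top':(180,200,185,235),'side':(185,230,165,225)},RED,0,(['top'],['side'],['top','side']))
go('block',[591.5,22.8,.35],B,{'top':(165,218,265,312),'side':(220,262,255,312)},BLUE,1,(['top'],['side'],['top','side']))
E
python3 fit.py
```

```text
gauge ['top'] [ 5.71889e+02  2.99408e+02 -1.45000e-01] 0.89
gauge ['side'] [ 5.74128e+02  2.94985e+02 -7.10000e-02] 0.158
gauge ['top', 'side'] [ 5.72465e+02  2.96220e+02 -9.50000e-02] 1.107
block ['top'] [5.92662e+02 2.20880e+01 3.36000e-01] 1.484
block ['side'] [5.98225e+02 1.91300e+01 4.17000e-01] 0.565
block ['top', 'side'] [5.92768e+02 2.21240e+01 3.30000e-01] 2.103
```

Emit:
apply_moves(plan=[0.3,3,0,0,5,0.6,6,0,0,5,0.8,7.2,0,0,5,0.8,7.2,0,0,5,0.8,7.2,2,0,5,0.8,7.2,2.5,0,5,0.8,7.2,2.5,0,5])

```text
time: 38.5
ee_pos: [570.7, 295.5, 234.6]
tool_rot: [-0.0, 0.734, 0.679, -0.002]
wrist_force: [-0.4, -1.0, 0.9]
width: 50.0
grip_force: 0.0
```

```bash
python3 - <<'E'
from h import *
im=cams.camera('side');print(env.observe()['ee_pos'])
o=cv2.resize(im[165:265,150:250],None,fx=5,fy=5,interpolation=cv2.INTER_CUBIC)
cv2.imwrite('pics/s10.png',o[:,:,::-1])
E
```

```text
[571.27640189 295.89593862 235.55240626]
```

View pics/s10.png

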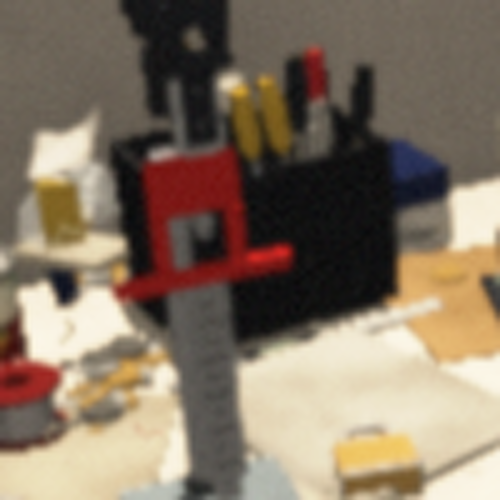

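Side crop: the fingers straddle the tab's top edge (145–240,150) and are roughly centred, so I can descend and grip.

Emit:
apply_moves(plan=[0,0,1.2,0,5,0,0,2.4,0,5,0,0,2.4,0,5,0,0,2.4,0,2,0,0,2.4,0,0.6,0,0,2.4,0,0.6,0,0,2.4,0,0.6,0,0,2.4,0,0.6,0,0,2.4,0,0.6])

```text
time: 39.45
ee_pos: [572.3, 296.7, 212.1]
tool_rot: [-0.0, 0.734, 0.679, 0.0]
wrist_force: [-1.2, -0.2, 2.2]
width: 8.2
grip_force: 60.6
```

Emit:
apply_moves(plan=[0,0,-0.7,0,0.6,0,0,-1.4,0,0.6,0,0,-1.5,0,0.6,0,0,-1.5,0,0.6])

```text
time: 39.85
ee_pos: [572.5, 296.5, 226.9]
tool_rot: [0.0, 0.734, 0.679, 0.0]
wrist_force: [-0.7, 0.3, -1.4]
width: 8.3
grip_force: 60.2
```

Emit:
apply_moves(plan=[0,-2,0,0,0.6,0,-4,0,0,0.6,0,-7,0,0,0.6,0,-11,0,0,0.6,0,-14,0,0,0.6,0,-14,0,0,0.6])

```text
time: 40.45
ee_pos: [428.3, 306.8, 226.4]
tool_rot: [-0.001, 0.734, 0.68, -0.002]
wrist_force: [-0.0, -0.1, -1.5]
width: 8.3
grip_force: 60.2
```

Emit:
apply_moves(plan=[0,0,-4,0,0.6,0,0,-8,0,0.6,-2,0,-11,-0.1,0.6,-6,1,-11,-0.2,0.6,-10,3,-11,-0.3,0.6,-14.2,6.3,-11,-0.423,0.6,-14.2,6.3,-11,-0.423,0.6,-14.2,6.3,-11,-0.423,0.6,-14.2,6.3,-11,-0.423,0.6])

```text
time: 41.35
ee_pos: [484.3, 161.3, 336.4]
tool_rot: [-0.0, 0.576, 0.817, 0.0]
wrist_force: [-0.7, -0.2, -1.6]
width: 8.6
grip_force: 60.1
```

Emit:
apply_moves(plan=[-4,1,0,0,0.6,-8,2,0,0,0.6,-12,3.5,0,0,0.6,-16.5,5.4,0,0,0.6,-16.5,5.4,0,0,0.6,-16.5,5.4,0,0,0.6,-16.5,5.4,0,0,0.6,-16.5,5.4,0,0,0.6])

```text
time: 42.15
ee_pos: [589.9, 25.5, 337.0]
tool_rot: [-0.0, 0.575, 0.818, 0.0]
wrist_force: [-0.2, -0.1, -1.2]
width: 8.6
grip_force: 60.1
```

```bash
python3 - <<'E'
from h import *
im=cams.camera('side');s=env.observe();e=s['ee_pos'];print(e,s['tool_rot'])
u,v=proj('side',[592,22,230]).astype(int);print(u-55,v-65)
cv2.imwrite('pics/s11.png',cv2.resize(im[v-65:v+65,u-55:u+55],None,fx=4.6,fy=4.6,interpolation=cv2.INTER_CUBIC)[:,:,::-1])
cv2.imwrite('pics/s11full.png',im[:,:,::-1])
z=e[2]-52.1;th=np.radians(19.65)
for d in(-44,0,44): print('bar exp',d,proj('side',[e[0]-np.sin(th)*d,e[1]+np.cos(th)*d,z+5]))
print('tip exp',proj('side',[e[0],e[1],z-123]),'rim',proj('side',[592,21.3,143]))
from importlib import reload
h=cv2.cvtColor(im,cv2.COLOR_RGB2HSV);m=cv2.inRange(h,(0,140,80),(9,255,255))|cv2.inRange(h,(171,140,80),(180,255,255))
m[:, :235]=0;m[:,330:]=0;m[:100]=0;m[190:]=0
n,l,st,ce=cv2.connectedComponentsWithStats(m);print([(a.tolist(),b.round(1).tolist()) for a,b in zip(st[1:],ce[1:]) if a[4]>8])
E
```

```text
[589.94684591  25.34912487 337.07339224] [6.92597421e-05 5.74764318e-01 8.18318974e-01 1.75346602e-04]
226 107
bar exp -44 [290.68894538 148.05630511]
bar exp 0 [280.53781778 151.40420153]
bar exp 44 [269.75921989 154.95904103]
tip exp [281.3310668  195.94157389] rim [282.2945349  201.66871061]
[([235, 101, 12, 20, 173], [240.3, 111.2]), ([270, 129, 22, 28, 242], [279.8, 143.5]), ([253, 175, 5, 10, 29], [254.8, 180.8])]
```

View pics/s11.png

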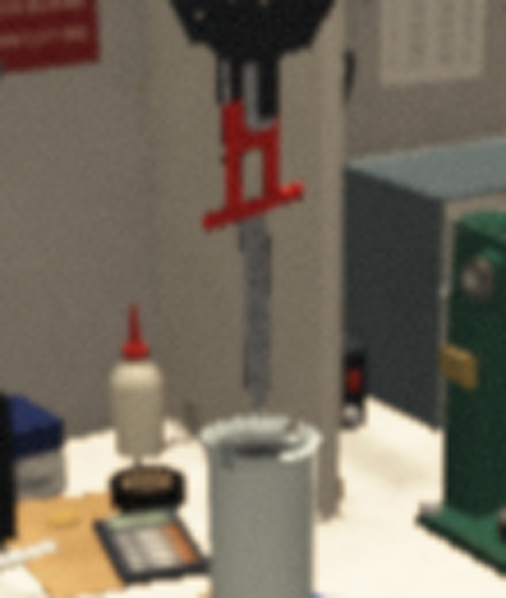

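Side crop: the gauge hangs straight, bar (204,222)–(302,188), tip at (257,405) above the middle of the mouth at (262,440). Lowering in stages.

Emit:
apply_moves(plan=[-0.25,0.05,0,0,0.6,-0.25,0.05,1,0,0.6,-0.25,0.05,3,0,0.6,-0.25,0.05,5,0,0.6,-0.25,0.05,7,0,0.6,-0.25,0.05,9,0,0.6,-0.25,0.05,11,0,0.6,-0.25,0.05,12.5,0,0.6,-0.25,0.05,12.8,0,0.6,-0.25,0.05,12.8,0,0.6])

```text
time: 43.2
ee_pos: [591.3, 21.7, 207.8]
tool_rot: [-0.001, 0.576, 0.818, -0.001]
wrist_force: [-0.1, 0.1, -0.3]
width: 8.6
grip_force: 60.1
```

```bash
python3 -c "
from plant import env
s=env.observe();print(s['ee_pos'],s['wrist_force'],s['ft_torque'])"
```

```text
[591.2588258   21.68392882 207.81186641] [-0.07621724  0.09563415 -0.30144161] [-0.04360277  0.01433716 -0.02162143]
```

Emit:
apply_moves(plan=[0.1,0.05,0.4,0,0.6,0.1,0.05,0.8,0,0.6,0.1,0.05,1.2,0,0.6,0.1,0.05,1.5,0,0.6,0.1,0.05,1.5,0,0.6])

```text
time: 43.7
ee_pos: [591.8, 22.7, 193.1]
tool_rot: [-0.0, 0.576, 0.818, -0.0]
wrist_force: [-0.3, 0.9, -0.9]
width: 8.5
grip_force: 60.1
```

Emit:
apply_moves(plan=[0,0,0.2,0,0.6,0,0,0.4,0,0.6,0,0,0.6,0,0.6,0,0,0.75,0,0.6,0,0,0.75,0,0.6])

```text
time: 44.2
ee_pos: [591.9, 22.7, 185.8]
tool_rot: [-0.0, 0.576, 0.818, -0.0]
wrist_force: [-0.0, 1.2, -0.8]
width: 8.4
grip_force: 60.1
```

Emit:
apply_moves(plan=[0,0,0.1,0,0.6,0,0,0.15,0,0.6,0,0,0.2,0,0.6])

```text
time: 44.5
ee_pos: [592.4, 22.8, 185.2]
tool_rot: [0.001, 0.576, 0.818, 0.0]
wrist_force: [-1.2, -1.9, 6.7]
width: 8.7
grip_force: 61.4
```

Emit:
apply_moves(plan=[0,0,0,0,1.4,0,0,0,0,2.5,0,0,0,0,4,0,0,0,0,4,0,0,-2,0,4,0,0,-5,0,4,0,0,-8.5,0,4,1.7,-4.7,-8.5,0,4,3.3,-9.4,-8.5,0,4,5,-14,-8.5,0,4,6.7,-18.8,-8.5,0,4,6.7,-18.8,-8.5,0,4])

```text
time: 45.7
ee_pos: [384.5, 22.2, 268.2]
tool_rot: [-0.003, 0.576, 0.818, -0.002]
wrist_force: [1.3, 0.5, -0.3]
width: 40.1
grip_force: 0.0
```

```bash
python3 - <<'E'
from h import *
im=cams.camera('side');s=env.observe();print(s['ee_pos'])
t=cams.camera('top')
o=np.zeros((500,800,3),np.uint8)
o[:,:400]=cv2.resize(im[160:260,240:320],(400,500),interpolation=cv2.INTER_CUBIC);o[:,400:]=cv2.resize(t[170:220,268:308],None,fx=10,fy=10,interpolation=cv2.INTER_CUBIC)
cv2.imwrite('pics/end.png',o[:,:,::-1])
th=.343
for d in(-44,0,44): print(proj('side',[592-np.sin(th)*d,21.5+np.cos(th)*d,138]))
E
```

```text
[388.77733817  22.31447721 268.97655428]
[291.79875133 198.72509926]
[282.26172463 203.31304557]
[272.16996125 208.16785727]
```

View pics/end.png

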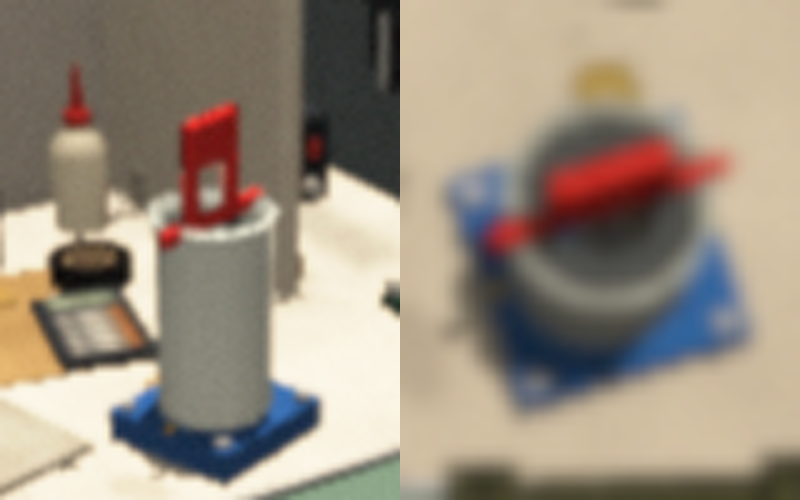

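The gauge stands upright with its cross-bar down in both notches (side crop (170,238) and (252,195)), and the column is complete below it. Handing in.

```bash
python3 -c "
from plant import env
print(env.sign_off())"
```

```text
the job is handed in; nothing more can be done
None
```

I handed the job in at about 46 s: the brass ring and all four grey rings are stacked flat in the sleeve, and the gauge stands upright with its cross-bar on the notch bottoms; sign-off returned no verdict, so this rests on my last camera check and contact readings.

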